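# Bring a microscope stage handwheel up to its mark with the play taken up

## Robot

A 7-joint arm with a two-finger parallel gripper is mounted at the origin on the work surface. World frame = base frame: x ahead of the robot, y to its left, z up, the work surface at z = 0. Lengths are in m, angles in rad, forces in N, time in s.
With the tool pointing down it reaches from about 0.425 to 0.95 m from the base axis. Payload 4.7 kg.
Tool frame: the origin (TCP) lies at the very end of the fingers, on their centre line; the grasp point (between the pads) lies 19 mm behind it (bot.grip_point_offset is the distance from the TCP to the grasp point, in m); z points along the fingers, x is the direction in which the jaws open and shut, and the axes are right-handed (so a half turn about z gives the same grasp; the last joint's range is limited). The gripper opens to 85 mm and grips with 20 to 120 N. Pads are 22 mm wide; open, the fingers measure 114 mm over their backs; the gripper's body (76 mm by 85 mm) begins 54 mm behind the grasp point. The pads swing forward as they close: fully open they stand 13 mm farther back than shut.
Start: joints at [-0.029, 0.469, -0.049, 1.532, 0.024, 1.141, -0.082], TCP at [0.675, 0, 0.231] pointing down, gripper open.
Joint ranges: [-2.59, 2.59], [-0.33, 1.99], [-1.39, 1.29], [0.1, 2.45], [-1.04, 4.18], [0.21, 1.99], [-2.66, 2.66]. Speed limits (rad/s): [2.57, 2.57, 3.14, 3.14, 3.14, 3.14, 3.14].

## Interface

Orientations are given as a rotation vector (axis times angle).
In Python, from cell import bot, imaging, workorder gives the robot as it stands.
- The arm moves only by the shell command python3 -m inch 'ROWS'. ROWS is JSON, a list of rows, each an object of numbers: "x", "y", "z": the shift along the world's x, y, z in cm; "rx", "ry", "rz": the turn, a rotation vector about the world's x, y, z in rad; "grip": the gripper's target within -1 to 1 (shut at 1, half-way at 0, fully open at -1). In form: [{"x": .., "y": .., "z": .., "rx": .., "ry": .., "rz": .., "grip": ..}, ...]. A call has 1 to 8 rows; each row shifts and turns the commanded pose from where the row before left it; what a row does not reach is not made up. A row lasts 1/12 s, in which the tool goes at most 41.7 mm and 7.16 degrees, less where a joint would pass 70% of its speed; a pose out of reach is approached as far as the arm can. A call with a gripper value outside its range is refused whole. The fingers move at their own pace and stop on an object; the grip force is fixed at half the most. Time passes only in rows, so rows that do not move let the fingers close. It gives the time, the measured TCP pose, the force and the opening at its end, in the units of the state.
- bot.read_state(): the state, without advancing time (a new reading comes with each control period).
- imaging.read_camera(name): name is "scene" or "side" or "wrist"; returns (picture, depth): 400x640x3 uint8, red, green, blue; 400x640 float32, m along the optical axis (not along the pixel's ray), 0 where there is no reading.
- imaging.get_calibration(name): a dict with "mtx" (3x3 intrinsics, pixels), "dist" ([k1, k2, p1, p2, k3] as OpenCV has them; the pictures are not rectified), "R" (3x3) and "t" (3): a world point X has camera coordinates R X + t. Camera axes: x right, y down, z forward; pixel columns grow to the right and rows downward; lengths in m; the calibration is good to about 2 mm. A picture is of the moment at which its call begins: read the wrist's pose just before it. get_calibration takes no time and is no camera call; for the wrist camera it gives the pose at the moment of the call.
- workorder.close_job(): hands the job in, once; it reports no verdict.
Trained networks look in the newest picture that a camera, given by its name, has taken for a name from the list of things; names that differ only in an ending like _2 or _b are one class to them, and where a whole thing is asked for, a point or a joint stands for the part that bears it (a point fixed in the world has none). Each returns a list of dicts, best first, with "confidence" (0 to 1); they miss things now and then, are a little off and sometimes report something else, mostly with a low value. They report only what shows in the picture. A call takes as long as a camera call.
- imaging.spot_in(query, camera): "box" ([left, top, right, bottom] in pixels, round what is visible of it).
- imaging.outline_of(query, camera): "region" (400x640 bool, what is visible of it) and "box" ([left, top, right, bottom] in pixels, round what is visible of it).
The state is a dict: "clock": time; "q": joint angles; "joint_velocities": joint speeds; "effort": joint torques, N m; "tool_pos": TCP position; "tcp_rot": TCP orientation; "ft_force": force on the tool from outside, world axes, zero at the start; "wrist_torque": the same for the moment, N m; "opening": finger opening in m.
Only numpy, scipy, OpenCV 4.12 (cv2) and the standard library are available. Lean on these libraries where they do the work, as an engineer would, in place of code of your own. Each camera call takes 0.05 s, during which the arm holds its last target. There are 200 camera calls.

## Task

The screw behind this stage handwheel has play, and the wheel now stands clockwise of its setting. With the crank handle, wind the wheel anticlockwise (seen from above) past the fixed index by more than the play, then turn it clockwise until its black mark stands opposite the index with the play fully taken up by that clockwise turning (if you run past, wind back and come up again), and let go. Feel your way gently: never force the sprung crank, least of all against the end stop, and leave the other things on the bench alone.

Things in the scene. Friction and masses are not known exactly. Their poses are not given: they have to be found in the camera images.
- wheel_axis (a point): Point on the handwheel's vertical axis at its top face, 100 mm above the bench. The handwheel is a bright steel disc, 110 mm across, 12 mm thick, with a 36 mm hub rising 8 mm above its face, lying flat on a white gear housing (130 x 130 x 70 mm) beside the microscope.
- index (a point): Point on the fixed index's radius, 58 mm from the axis, 100 mm above the bench. The index is a short black line, 22 mm long, 4 mm wide, its top at 104 mm, running outwards from this point on a steel bracket 30 mm wide that stands 68 to 80 mm from the axis.
- mark (a point): Outer end of the handwheel's mark: a black radial bar 30 mm long, 4 mm wide, 3 mm high on the steel disc (the thin ticks round the rim are only graduations). The point is on the rim, 55 mm from the axis, 100 mm above the bench, and turns with the wheel. It starts 0.2 to 1.4 rad clockwise of the index, seen from above.
- handle_top (a point): Centre of the top, 160 mm above the bench, of the handle: a black upright round grip 16 mm across, 48 mm tall, free to spin, 42 mm from the axis, standing at the end of a flat steel crank arm (14 mm wide, top at 112 mm) that lies over the hub, opposite the mark. The arm is sprung against the wheel: it gives 1 mm at the handle per 4.3 N; over 5 mm (about 22 N) is forcing it.
- carriage_end (a point): End (towards the wheel) of the aluminium slide carriage on the black stage plate, which the screw drives 1 mm per radian, away from the wheel (stand's -y) for clockwise. It moves too little for its reading to show the play.
- stand: The fixed microscope and gear housing: origin on the bench under the wheel's axis, x to the index, z up. In this frame the microscope stands at y -0.19 to -0.37 m, x -0.13 to 0.15 m, and is 0.36 m tall (eyepieces 0.43 m); a drive tube 60 mm high joins it to the housing.
- wheel: The handwheel; origin on the axis at its underside, x to the mark. In the play it turns lightly (0.5 N at the handle); with the play taken up it drags the screw (6 N, either way) and stays where left. The play, somewhere from 0.3 to 1.2 rad, is felt, not seen. Anticlockwise, a hard stop comes about 0.2 rad after the overshoot past the index exceeds the play; a light touch on it does no harm.
- slide_box: Loose wooden slide box, 100 x 85 x 32 mm, a bystander; origin at the centre of its underside.
- oil_bottle: Loose amber bottle, 32 mm across, 70 mm tall, a bystander; origin at the centre of its underside.
- objective: Loose steel objective lens standing on its thread, 32 mm across, 52 mm tall, a bystander; origin at the centre of its underside.

How it is judged:
By the outcome, as a careful person would: the job done as asked, in the order asked, and still so for the second after the job is handed in, with the robot touching nothing.
It also fails if it takes over 58 s, if anything falls off the work surface, if the arm or the gripper's body presses on something with over 40 N, if the wrist force passes 120 N, or if a joint passes its speed limit or range.

## Working session

There is one attempt and no reset: what is moved stays moved. The work goes in short steps, Python scripts to look and compute and a shell command to move; the robot and the scene stay as the last step left them, time stands still between calls to the robot, and variables do not carry over. Pictures are saved under pics/ and viewed, about 8 in all and at most 12, crops included, and the job is handed in when it is done.

```bash
ls; mkdir -p pics; cat > h.py <<'E'
from cell import bot, imaging, workorder
import numpy as np, cv2
def pix2w(cal,u,v,z):
    p=cv2.undistortPoints(np.array([[[u,v]]],float),cal["mtx"],np.array(cal["dist"]))[0,0]
    R=np.array(cal["R"]);t=np.array(cal["t"]).ravel()
    c=-R.T@t; d=R.T@np.array([p[0],p[1],1.]); return c+d*(z-c[2])/d[2]
def w2pix(cal,X):
    R=np.array(cal["R"]);t=np.array(cal["t"],float).ravel()
    return cv2.projectPoints(np.array([X],float),cv2.Rodrigues(R)[0],t,np.array(cal["mtx"]),np.array(cal["dist"]))[0].reshape(-1,2)
E
python3 - <<'E'
from h import *
for c in ["scene","side"]:
    im,d=imaging.read_camera(c); cv2.imwrite(f"pics/{c}0.png",im[:,:,::-1])
    cal=imaging.get_calibration(c); print(c,-np.array(cal["R"]).T@np.array(cal["t"]).ravel())
    for q in ["wheel","wheel_axis","handle_top","mark","index","slide_box","oil_bottle","objective"]:
        r=imaging.spot_in(q,c); print(q,[(np.round(x["box"]).tolist(),round(x["confidence"],2)) for x in r[:2]])
s=bot.read_state();print(s)
E
```

```text
pics
scene [1.14757541 0.22086959 0.89618105]
wheel [([253.0, 163.0, 297.0, 212.0], 0.7)]
wheel_axis [([74.0, 48.0, 303.0, 270.0], 0.87)]
handle_top [([267.0, 163.0, 292.0, 191.0], 0.73)]
mark [([254.0, 165.0, 300.0, 211.0], 0.66)]
index [([73.0, 50.0, 303.0, 268.0], 0.67)]
slide_box [([337.0, 178.0, 383.0, 218.0], 0.58)]
oil_bottle [([343.0, 230.0, 357.0, 253.0], 0.6)]
objective [([382.0, 223.0, 398.0, 242.0], 0.79)]
side [0.38642185 0.82650906 0.73210305]
wheel []
wheel_axis [([287.0, 18.0, 385.0, 225.0], 0.66), ([332.0, 165.0, 353.0, 186.0], 0.5)]
handle_top [([333.0, 167.0, 353.0, 183.0], 0.64)]
mark [([314.0, 166.0, 356.0, 194.0], 0.88)]
index [([285.0, 15.0, 380.0, 222.0], 0.84)]
slide_box [([323.0, 244.0, 375.0, 284.0], 0.83)]
oil_bottle [([288.0, 230.0, 302.0, 259.0], 0.79)]
objective [([298.0, 271.0, 309.0, 293.0], 0.52)]
{'clock': 0.9, 'q': array([-0.02886318,  0.46856884, -0.04858375,  1.53250257,  0.0240796 ,
        1.14097754, -0.08230003]), 'joint_velocities': array([ 7.36585003e-04, -1.97378598e-04,  1.29224453e-03, -1.18437464e-03,
       -2.96992523e-05,  8.60744170e-04,  8.21257287e-04]), 'effort': array([ 3.61745124e-04, -5.10155261e+01, -4.60324378e-02, -2.38014168e+01,
        1.10070952e-02,  7.27055121e-04,  2.18754917e-05]), 'tool_pos': array([6.75023001e-01, 1.73527429e-05, 2.31354731e-01]), 'tcp_rot': array([-3.14153840e+00,  7.82666601e-05, -1.97118731e-04]), 'ft_force': array([-0.26671086, -0.34742844,  0.60795019]), 'wrist_torque': array([0.02309711, 0.00471002, 0.00368298]), 'opening': 0.08542440662326421}
```

```bash
python3 - <<'E'
from h import *
a=cv2.imread("pics/scene0.png")[130:270,60:410]; b=cv2.imread("pics/side0.png")[120:300,250:420]
a=cv2.resize(a,None,fx=2.2,fy=2.2,interpolation=3); b=cv2.resize(b,None,fx=1.6,fy=1.6,interpolation=3)
o=np.zeros((600,780,3),np.uint8); o[:a.shape[0],:a.shape[1]]=a; o[308:308+b.shape[0],:b.shape[1]]=b[:292]
w=cv2.imread("pics/scene0.png");w=cv2.resize(w,(467,292));o[308:,300:767]=w;cv2.imwrite("pics/v1.png",o)
for c,u,v in [("scene",279,167),("side",343,170)]: print(pix2w(imaging.get_calibration(c),u,v,.16))
E
```

```text
[0.57204825 0.00596001 0.16      ]
[0.56682011 0.03625732 0.16      ]
```

View pics/v1.png

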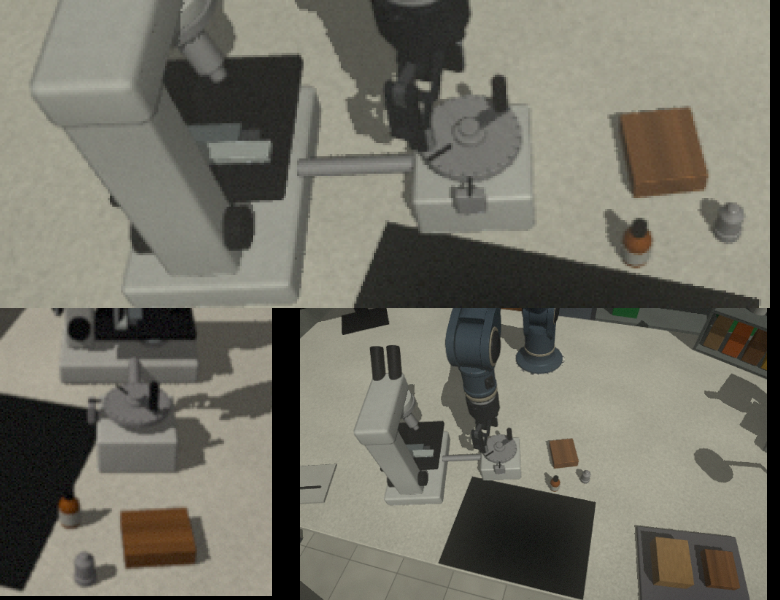

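The overview shows the handle near scene (287,166), the wheel centre near (274,189), the mark's outer end near (254,202) and the index near (273,216). The microscope is on the -y side.

```bash
python3 - <<'E'
from h import *
cal=imaging.get_calibration("scene")
for n,u,v,z in [("handle",287,166,.16),("axis",274.5,187,.108),("mark",254.5,202,.103),("index_out",273,214,.104)]: print(n,pix2w(cal,u,v,z).round(3))
cal=imaging.get_calibration("side")
for n,u,v,z in [("handle",250+154/1.6,120+76/1.6,.16),("mark",250+112/1.6,120+72/1.6,.103)]: print(n,pix2w(cal,u,v,z).round(3))
im,d=imaging.read_camera("wrist"); cv2.imwrite("pics/w0.png",im[:,:,::-1]); c=imaging.get_calibration("wrist");print(-np.array(c["R"]).T@np.array(c["t"]).ravel(), np.array(c["R"]).round(2))
E
```

```text
handle [0.565 0.023 0.16 ]
axis [ 0.592 -0.003  0.108]
mark [ 0.641 -0.037  0.103]
index_out [0.664 0.014 0.104]
handle [0.562 0.024 0.16 ]
mark [ 0.65  -0.048  0.103]
[0.6757157  0.07387781 0.37329594] [[ 1.   -0.    0.  ]
 [-0.   -0.96  0.29]
 [ 0.   -0.29 -0.96]]
```

View pics/w0.png

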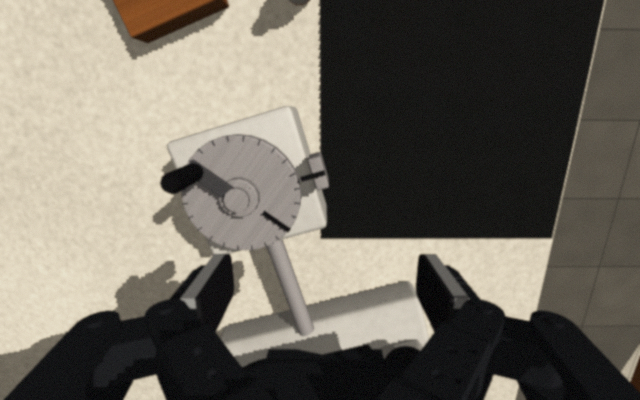

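The wrist view shows the hub at (236,200), mark from (263,211) to (289,229), index from (300,178) to (325,173), and the handle with its top near (169,183).

```bash
python3 - <<'E'
from h import *
cal=imaging.get_calibration("wrist")
P={n:pix2w(cal,u,v,z) for n,u,v,z in [("handle",171,183,.16),("hub",236,201,.108),("disc",241,193,.1),("mo",289,229,.103),("mi",263,211,.103),("ii",302,178,.104),("io",325,173,.104)]}
for n in P: print(n,P[n].round(4))
ang=lambda a,b:np.arctan2(*(P[b]-P[a])[1::-1])
print("idx dir",ang("ii","io"),ang("hub","io"),ang("disc","io"),"mark",ang("mi","mo"),ang("hub","mo"),ang("disc","mo"),"handle",ang("hub","handle"),np.linalg.norm((P["handle"]-P["hub"])[:2]))
# circle fit: rim samples
rim=[(241,134),(300,193),(182,205),(252,249),(277,144),(292,165),(215,243),(296,210)]
Q=np.array([pix2w(cal,u,v,.1)[:2] for u,v in rim]); A=np.c_[2*Q,np.ones(len(Q))]; s=np.linalg.lstsq(A,(Q**2).sum(1),rcond=None)[0]; print("circ",s[:2],np.sqrt(s[2]+s[:2]@s[:2]))
E
```

```text
handle [0.5679 0.0227 0.16  ]
hub [ 0.5972 -0.0063  0.108 ]
disc [ 0.6    -0.0012  0.1   ]
mo [ 0.6427 -0.0351  0.103 ]
mi [ 0.6196 -0.0174  0.103 ]
ii [0.6559 0.0135 0.104 ]
io [0.6762 0.018  0.104 ]
idx dir 0.21623240989827022 0.29856738698311247 0.2463172088202214 mark -0.6521952676864342 -0.5630954977822337 -0.670672632806523 handle 2.361467366049607 0.04123639330411368
circ [ 0.59844101 -0.0018291 ] 0.05511738643467859
```

```bash
R='' 
python3 -m inch '[{"x":-0.6,"y":0.13,"rz":-0.1228},{"x":-0.6,"y":0.13,"rz":-0.1228},{"x":-0.6,"y":0.13,"rz":-0.1228},{"x":-0.6,"y":0.13,"rz":-0.1228},{"x":-0.6,"y":0.13,"rz":-0.1228},{"x":-0.6,"y":0.13,"rz":-0.1228}]'
python3 -m inch '[{"x":-0.6,"y":0.13,"rz":-0.1228},{"x":-0.6,"y":0.13,"rz":-0.1228},{"x":-0.6,"y":0.13,"rz":-0.1228},{"x":-0.6,"y":0.13,"rz":-0.1228},{"x":-0.6,"y":0.13,"rz":-0.1228},{"x":-0.6,"y":0.13,"rz":-0.1228}]'
python3 -m inch '[{"x":-0.6,"y":0.13,"rz":-0.1228},{"x":-0.6,"y":0.13,"rz":-0.1228},{"x":-0.6,"y":0.13,"rz":-0.1228},{"x":-0.6,"y":0.13,"rz":-0.1228},{"x":-0.6,"y":0.13,"rz":-0.1228},{"x":-0.6,"y":0.13,"rz":-0.1228},{},{}]'
python3 - <<'E'
from h import *
im,d=imaging.read_camera("wrist"); c=imaging.get_calibration("wrist"); cv2.imwrite("pics/w1.png",im[:,:,::-1])
s=bot.read_state(); print(s["q"].round(2))
for n,X in [("axis",[.5985,-.002,.108]),("handle",[.567,.023,.16])]: print(n,w2pix(c,X))
np.savez("w1.npz",**{k:np.array(c[k]) for k in c})
E
```

```text
[-0.03  0.47 -0.05  1.53  0.02  1.14 -0.08]
axis [[237.08319828 196.30642946]]
handle [[169.70078626 182.54917621]]invalid input
invalid input
invalid input
```

View pics/w1.png

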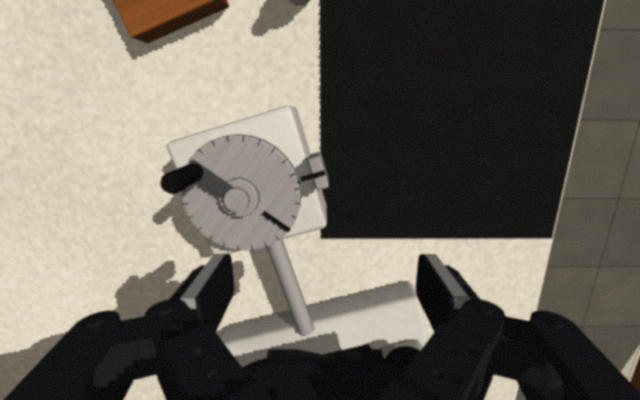

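The arm has not moved and the view is the same as before, because the rows need every key. I'll write them out in full.

```bash

python3 -m inch '[{"x":-0.6,"y":0.13,"z":0,"rx":0,"ry":0,"rz":-0.1228,"grip":-1},{"x":-0.6,"y":0.13,"z":0,"rx":0,"ry":0,"rz":-0.1228,"grip":-1},{"x":-0.6,"y":0.13,"z":0,"rx":0,"ry":0,"rz":-0.1228,"grip":-1},{"x":-0.6,"y":0.13,"z":0,"rx":0,"ry":0,"rz":-0.1228,"grip":-1},{"x":-0.6,"y":0.13,"z":0,"rx":0,"ry":0,"rz":-0.1228,"grip":-1},{"x":-0.6,"y":0.13,"z":0,"rx":0,"ry":0,"rz":-0.1228,"grip":-1}]' &&
python3 -m inch '[{"x":-0.6,"y":0.13,"z":0,"rx":0,"ry":0,"rz":-0.1228,"grip":-1},{"x":-0.6,"y":0.13,"z":0,"rx":0,"ry":0,"rz":-0.1228,"grip":-1},{"x":-0.6,"y":0.13,"z":0,"rx":0,"ry":0,"rz":-0.1228,"grip":-1},{"x":-0.6,"y":0.13,"z":0,"rx":0,"ry":0,"rz":-0.1228,"grip":-1},{"x":-0.6,"y":0.13,"z":0,"rx":0,"ry":0,"rz":-0.1228,"grip":-1},{"x":-0.6,"y":0.13,"z":0,"rx":0,"ry":0,"rz":-0.1228,"grip":-1}]' &&
python3 -m inch '[{"x":-0.6,"y":0.13,"z":0,"rx":0,"ry":0,"rz":-0.1228,"grip":-1},{"x":-0.6,"y":0.13,"z":0,"rx":0,"ry":0,"rz":-0.1228,"grip":-1},{"x":-0.6,"y":0.13,"z":0,"rx":0,"ry":0,"rz":-0.1228,"grip":-1},{"x":-0.6,"y":0.13,"z":0,"rx":0,"ry":0,"rz":-0.1228,"grip":-1},{"x":-0.6,"y":0.13,"z":0,"rx":0,"ry":0,"rz":-0.1228,"grip":-1},{"x":-0.6,"y":0.13,"z":0,"rx":0,"ry":0,"rz":-0.1228,"grip":-1},{"x":0,"y":0,"z":0,"rx":0,"ry":0,"rz":0,"grip":-1},{"x":0,"y":0,"z":0,"rx":0,"ry":0,"rz":0,"grip":-1}]' &&
cat >> h.py <<'E'
def look(name):
    c=imaging.get_calibration("wrist"); im,d=imaging.read_camera("wrist"); cv2.imwrite(f"pics/{name}.png",im[:,:,::-1])
    np.savez(name+".npz",**{k:np.array(c[k]) for k in c}); return c
E
python3 - <<'E'
from h import *
c=look("w2")
s=bot.read_state(); print(s["q"].round(2))
for n,X in [("axis",[.5985,-.002,.108]),("handle",[.567,.023,.16])]: print(n,w2pix(c,X))
E
```

```text
clock: 1.5
tool_pos: [0.6387, 0.008, 0.2314]
tcp_rot: [-2.927, 1.14, -0.0]
ft_force: [1.5, 0.1, -0.2]
opening: 0.0851
clock: 2.0
tool_pos: [0.6027, 0.0157, 0.2314]
tcp_rot: [-2.32, 2.118, -0.0]
ft_force: [-1.2, -0.2, -0.4]
opening: 0.0856
clock: 2.67
tool_pos: [0.5671, 0.0237, 0.2315]
tcp_rot: [-1.415, 2.804, -0.0]
ft_force: [1.1, -0.1, 0.3]
opening: 0.0851
[-0.42  0.3   0.39  1.81 -0.13  1.05 -2.2 ]
axis [[328.12508564 147.25651392]]
handle [[326.77535563 212.35703843]]
```

View pics/w2.png

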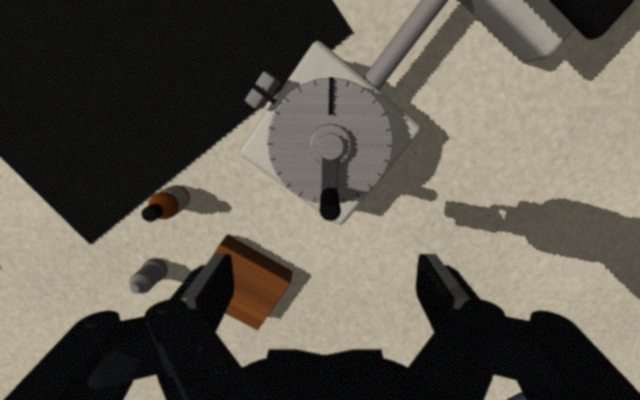

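Here the wheel is centred near (330,145), the mark runs from (331,79) to (332,113), the index line runs near (252,89) to (272,100), and the handle top is near (330,208).

```bash
python3 - <<'E'
from h import *
cal=dict(np.load("w2.npz"))
f=lambda u,v,z:pix2w(cal,u,v,z)[:2]
rim=[(268,142),(392,138),(331,77),(285,98),(375,95),(283,181),(378,182)]
Q=np.array([f(u,v,.1) for u,v in rim]); A=np.c_[2*Q,np.ones(len(Q))]; s=np.linalg.lstsq(A,(Q**2).sum(1),rcond=None)[0]; ax=s[:2]; print("circ",ax,np.sqrt(s[2]+ax@ax),"hub",f(330,145,.108))
a=lambda p,q:np.arctan2(*(q-p)[::-1])
mo,mi,ii,io,h=f(331,79,.103),f(332,114,.103),f(274,101,.104),f(252,90,.104),f(330,209,.16)
print("mark",a(mi,mo),a(ax,mo),"idx",a(ii,io),a(ax,io),a(ax,ii),np.linalg.norm(ii-ax),np.linalg.norm(io-ax),"h",h,a(ax,h),np.linalg.norm(h-ax))
E
```

```text
circ [ 0.59873724 -0.00493247] 0.0540646519766668 hub [ 0.59908355 -0.00439   ]
mark -0.6009806951742156 -0.6369974474977151 idx 0.47841127640007347 0.33388461435446715 0.2858966514452099 0.05875482614663314 0.07805241143360038 h [0.56767522 0.0196198 ] 2.4727160038979474 0.03959371852183838
```

```bash

python3 -m inch '[{"x":0,"y":-0.25,"z":-1.3,"rx":0,"ry":0,"rz":0,"grip":-1},{"x":0,"y":0,"z":-1.8,"rx":0,"ry":0,"rz":0,"grip":-1},{"x":0,"y":0,"z":-1.8,"rx":0,"ry":0,"rz":0,"grip":-1},{"x":0,"y":0,"z":-1.8,"rx":0,"ry":0,"rz":0,"grip":-1},{"x":0,"y":0,"z":-1.6,"rx":0,"ry":0,"rz":0,"grip":-1},{"x":0,"y":0,"z":-1.5,"rx":0,"ry":0,"rz":0,"grip":-1},{"x":0,"y":0,"z":-0.8,"rx":0,"ry":0,"rz":0,"grip":-1},{"x":0,"y":0,"z":0,"rx":0,"ry":0,"rz":0,"grip":-1}]' &&
python3 -m inch '[{"x":0,"y":0,"z":0,"rx":0,"ry":0,"rz":0,"grip":0.2},{"x":0,"y":0,"z":0,"rx":0,"ry":0,"rz":0,"grip":0.2},{"x":0,"y":0,"z":0,"rx":0,"ry":0,"rz":0,"grip":0.4},{"x":0,"y":0,"z":0,"rx":0,"ry":0,"rz":0,"grip":0.4},{"x":0,"y":0,"z":0,"rx":0,"ry":0,"rz":0,"grip":0.4},{"x":0,"y":0,"z":0,"rx":0,"ry":0,"rz":0,"grip":0.4}]' && python3 -c '
from h import *
look("w3")'
```

```text
clock: 3.38
tool_pos: [0.5661, 0.0208, 0.1235]
tcp_rot: [1.411, -2.803, -0.002]
ft_force: [0.2, 0.4, -1.1]
opening: 0.0855
clock: 3.88
tool_pos: [0.5672, 0.021, 0.1258]
tcp_rot: [-1.41, 2.806, -0.0]
ft_force: [0.8, 0.0, -0.8]
opening: 0.0256
```

View pics/w3.png

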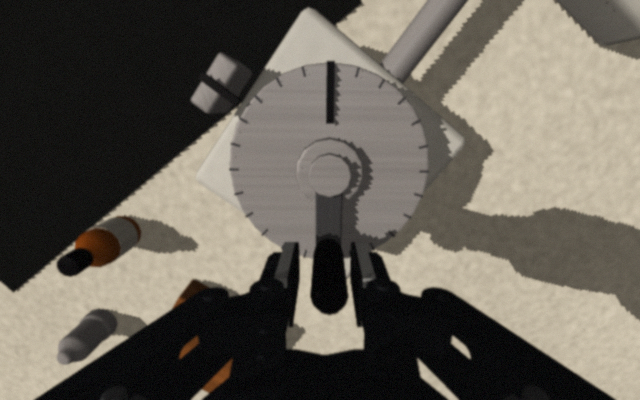

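The handle is caged between the open pads with clearance. The mark is at (331,62)-(331,123) and the index at (203,75)-(240,100).

```bash
cat >> h.py <<'E'
AX=np.array([.599,-.004])
def meas(cal,im,ax=AX):
    g=im if im.ndim==2 else cv2.cvtColor(im,cv2.COLOR_BGR2GRAY); out=[]
    R=np.array(cal["R"]);t=np.array(cal["t"],float).ravel()
    for r0,r1,z,w in [(.028,.052,.103,None),(.0695,.0785,.104,(0.0,.6))]:
        th=np.arange(-1.2,2.6,.004) if w is None else np.arange(*w,.004)
        rr=np.arange(r0,r1,.001); T,RR=np.meshgrid(th,rr)
        X=np.c_[(ax[0]+RR*np.cos(T)).ravel(),(ax[1]+RR*np.sin(T)).ravel(),np.full(T.size,z)]
        p=cv2.projectPoints(X,cv2.Rodrigues(R)[0],t,np.array(cal["mtx"]),np.array(cal["dist"]))[0].reshape(-1,2).astype(np.float32)
        v=cv2.remap(g,p[:,0].reshape(T.shape),p[:,1].reshape(T.shape),cv2.INTER_LINEAR,borderValue=255).astype(float)
        c=np.cos(0)*v.mean(0); k=np.argmin(cv2.GaussianBlur(c[None],(0,0),4)[0]); s=slice(max(k-25,0),k+26)
        lo=c[s].min(); thr=(lo+np.median(c[s]))/2; wt=np.clip(thr+1e-6-c[s],0,None); out+= [float((th[s]*wt).sum()/wt.sum()),float(lo)]
    return out
def chords(th,step,n):  # print cm shifts for n chords of 'step' rad
    for i in range(n):
        d=4.2*np.array([np.cos(th+step)-np.cos(th),np.sin(th+step)-np.sin(th)]); print(f"th {th:.2f} dx {d[0]:.3f} dy {d[1]:.3f}"); th+=step
def tool():
    s=bot.read_state(); p=s["tool_pos"][:2]-AX; M=cv2.Rodrigues(s["tcp_rot"])[0]; th=np.arctan2(p[1],p[0])%(2*np.pi); tg=np.array([-np.sin(th),np.cos(th)])
    print(f"t {s['clock']:.2f} th {th:.3f} markeq {th-np.pi:.3f} r {1e3*np.hypot(*p):.1f} phi_err {((np.arctan2(M[1,0],M[0,0])-th+1.5*np.pi+np.pi)%(2*np.pi)-np.pi):.3f} Ft {s['ft_force'][:2]@tg:.1f} Fr {s['ft_force'][:2]@p/np.hypot(*p):.1f} Fz {s['ft_force'][2]:.1f}")
    return s['ft_force'][:2]@tg
E
cat > chk.py <<'E'
import sys; from h import tool
sys.exit(abs(tool())>float(sys.argv[1]))
E
python3 - <<'E'
from h import *
for n in ["w2","w3"]: print(n,meas(dict(np.load(n+".npz")),cv2.imread(f"pics/{n}.png")))
cal=dict(np.load("w3.npz"))
rim=[(230,165),(430,162),(331,62),(260,96),(402,97),(240,205)]
Q=np.array([pix2w(cal,u,v,.1)[:2] for u,v in rim]); A=np.c_[2*Q,np.ones(len(Q))]; s=np.linalg.lstsq(A,(Q**2).sum(1),rcond=None)[0]; ax=s[:2]; print("circ",ax,np.sqrt(s[2]+ax@ax))
print(pix2w(cal,240,100,.104),pix2w(cal,203,75,.104))
tool(); chords(2.50,.25,12)
E
```

```text
w2 [-0.6622689845757093, 17.458333333333332, 0.01888973511752322, 14.88888888888889]
w3 [-0.661906552523446, 18.083333333333332, 0.5185185258271507, 16.0]
circ [ 0.59774418 -0.00426919] 0.05412987999156261
[0.65466557 0.00972825 0.104     ] [0.6744216  0.01657091 0.104     ]
t 3.93 th 2.476 markeq -0.666 r 40.5 phi_err 0.026 Ft 0.7 Fr -0.4 Fz -0.1
th 2.50 dx -0.517 dy -0.911
th 2.75 dx -0.276 dy -1.010
th 3.00 dx -0.017 dy -1.047
th 3.25 dx 0.242 dy -1.019
th 3.50 dx 0.487 dy -0.927
th 3.75 dx 0.701 dy -0.778
th 4.00 dx 0.872 dy -0.580
th 4.25 dx 0.988 dy -0.347
th 4.50 dx 1.043 dy -0.091
th 4.75 dx 1.033 dy 0.170
th 5.00 dx 0.959 dy 0.420
th 5.25 dx 0.826 dy 0.644
```

```bash
sed -i 's/(0.0,.6)/(.12,.40)/' h.py
python3 -m inch '[{"x":-0.13,"y":-0.23,"z":0,"rx":0,"ry":0,"rz":0.0625,"grip":0.5},{"x":-0.13,"y":-0.23,"z":0,"rx":0,"ry":0,"rz":0.0625,"grip":0.5},{"x":-0.13,"y":-0.23,"z":0,"rx":0,"ry":0,"rz":0.0625,"grip":0.5},{"x":-0.13,"y":-0.23,"z":0,"rx":0,"ry":0,"rz":0.0625,"grip":0.5}]' && python3 chk.py 11 &&
python3 -m inch '[{"x":-0.07,"y":-0.25,"z":0,"rx":0,"ry":0,"rz":0.0625,"grip":0.5},{"x":-0.07,"y":-0.25,"z":0,"rx":0,"ry":0,"rz":0.0625,"grip":0.5},{"x":-0.07,"y":-0.25,"z":0,"rx":0,"ry":0,"rz":0.0625,"grip":0.5},{"x":-0.07,"y":-0.25,"z":0,"rx":0,"ry":0,"rz":0.0625,"grip":0.5}]' && python3 chk.py 11 &&
python3 -m inch '[{"x":0,"y":-0.26,"z":0,"rx":0,"ry":0,"rz":0.0625,"grip":0.5},{"x":0,"y":-0.26,"z":0,"rx":0,"ry":0,"rz":0.0625,"grip":0.5},{"x":0,"y":-0.26,"z":0,"rx":0,"ry":0,"rz":0.0625,"grip":0.5},{"x":0,"y":-0.26,"z":0,"rx":0,"ry":0,"rz":0.0625,"grip":0.5}]' && python3 chk.py 11
python3 -c '
from h import *
c=look("w4"); print(meas(c,cv2.imread("pics/w4.png")))'
```

```text
clock: 4.27
tool_pos: [0.5619, 0.012, 0.1255]
tcp_rot: [-1.754, 2.606, -0.0]
ft_force: [-0.1, 0.3, -0.7]
opening: 0.0213
t 4.27 th 2.734 markeq -0.408 r 40.4 phi_err 0.022 Ft -0.2 Fr 0.2 Fz -0.7
[-0.5114471080283198, 16.875, 0.2809676713158988, 25.0]False
```

```bash
sed -i 's/sys.exit(\(.*\))$/sys.exit(int(\1))/' chk.py
python3 -m inch '[{"x":-0.07,"y":-0.25,"z":0,"rx":0,"ry":0,"rz":0.0625,"grip":0.5},{"x":-0.07,"y":-0.25,"z":0,"rx":0,"ry":0,"rz":0.0625,"grip":0.5},{"x":-0.07,"y":-0.25,"z":0,"rx":0,"ry":0,"rz":0.0625,"grip":0.5},{"x":-0.07,"y":-0.25,"z":0,"rx":0,"ry":0,"rz":0.0625,"grip":0.5}]' && python3 chk.py 11 &&
python3 -m inch '[{"x":0,"y":-0.26,"z":0,"rx":0,"ry":0,"rz":0.0625,"grip":0.5},{"x":0,"y":-0.26,"z":0,"rx":0,"ry":0,"rz":0.0625,"grip":0.5},{"x":0,"y":-0.26,"z":0,"rx":0,"ry":0,"rz":0.0625,"grip":0.5},{"x":0,"y":-0.26,"z":0,"rx":0,"ry":0,"rz":0.0625,"grip":0.5}]' && python3 chk.py 11 && 
python3 -m inch '[{"x":0.06,"y":-0.25,"z":0,"rx":0,"ry":0,"rz":0.0625,"grip":0.5},{"x":0.06,"y":-0.25,"z":0,"rx":0,"ry":0,"rz":0.0625,"grip":0.5},{"x":0.06,"y":-0.25,"z":0,"rx":0,"ry":0,"rz":0.0625,"grip":0.5},{"x":0.06,"y":-0.25,"z":0,"rx":0,"ry":0,"rz":0.0625,"grip":0.5}]' && python3 chk.py 11
python3 -c '
from h import *
c=look("w5"); print(meas(c,cv2.imread("pics/w5.png")))'
```

```text
clock: 4.65
tool_pos: [0.5599, 0.0045, 0.1257]
tcp_rot: [-2.062, 2.365, 0.002]
ft_force: [2.0, 6.6, -0.8]
opening: 0.0212
t 4.65 th 2.927 markeq -0.214 r 40.0 phi_err 0.078 Ft -6.8 Fr -0.5 Fz -0.8
clock: 4.98
tool_pos: [0.559, -0.0051, 0.1255]
tcp_rot: [-2.343, 2.089, 0.005]
ft_force: [0.0, 7.1, 1.5]
opening: 0.0217
t 4.98 th 3.168 markeq 0.026 r 40.0 phi_err 0.088 Ft -7.1 Fr -0.2 Fz 1.5
clock: 5.32
tool_pos: [0.5607, -0.0153, 0.1254]
tcp_rot: [-2.585, 1.781, 0.006]
ft_force: [-2.3, 5.5, 2.3]
opening: 0.0216
t 5.32 th 3.428 markeq 0.286 r 40.0 phi_err 0.078 Ft -5.9 Fr 0.6 Fz 2.3
[0.15887425749783476, 12.958333333333334, 0.28639599896129897, 17.0]
```

```bash

python3 -m inch '[{"x":0.105,"y":-0.24,"z":0,"rx":0,"ry":0,"rz":0.055,"grip":0.5},{"x":0.105,"y":-0.24,"z":0,"rx":0,"ry":0,"rz":0.055,"grip":0.5},{"x":0.105,"y":-0.24,"z":0,"rx":0,"ry":0,"rz":0.055,"grip":0.5},{"x":0.105,"y":-0.24,"z":0,"rx":0,"ry":0,"rz":0.055,"grip":0.5}]' && python3 chk.py 11 && 
python3 -m inch '[{"x":0.16,"y":-0.21,"z":0,"rx":0,"ry":0,"rz":0.055,"grip":0.5},{"x":0.16,"y":-0.21,"z":0,"rx":0,"ry":0,"rz":0.055,"grip":0.5},{"x":0.16,"y":-0.21,"z":0,"rx":0,"ry":0,"rz":0.055,"grip":0.5}]' && python3 chk.py 11
python3 -c '
from h import *
c=look("w6"); print(meas(c,cv2.imread("pics/w6.png"))); chords(3.85,.12,10)'
```

```text
clock: 5.7
tool_pos: [0.5644, -0.0252, 0.1253]
tcp_rot: [-2.765, 1.488, 0.007]
ft_force: [-2.5, 5.9, 2.5]
opening: 0.0213
t 5.70 th 3.691 markeq 0.550 r 40.6 phi_err 0.034 Ft -6.4 Fr -0.9 Fz 2.5
clock: 5.95
tool_pos: [0.5689, -0.0318, 0.1252]
tcp_rot: [-2.878, 1.255, 0.008]
ft_force: [-4.5, 4.6, 3.0]
opening: 0.0214
t 5.95 th 3.886 markeq 0.745 r 41.0 phi_err 0.004 Ft -6.4 Fr 0.2 Fz 3.0
[0.6280093338985743, 14.333333333333334, 0.2871496136396978, 16.666666666666668]
th 3.85 dx 0.350 dy -0.362
th 3.97 dx 0.391 dy -0.318
th 4.09 dx 0.426 dy -0.269
th 4.21 dx 0.455 dy -0.216
th 4.33 dx 0.478 dy -0.160
th 4.45 dx 0.493 dy -0.101
th 4.57 dx 0.502 dy -0.041
th 4.69 dx 0.503 dy 0.019
th 4.81 dx 0.497 dy 0.079
th 4.93 dx 0.484 dy 0.138
```

```bash
L=9
python3 -m inch '[{"x":0.12,"y":-0.12,"z":0,"rx":0,"ry":0,"rz":0.04,"grip":0.5},{"x":0,"y":0,"z":0,"rx":0,"ry":0,"rz":0,"grip":0.5}]' && python3 chk.py $L && 
python3 -m inch '[{"x":0.12,"y":-0.12,"z":0,"rx":0,"ry":0,"rz":0.04,"grip":0.5},{"x":0,"y":0,"z":0,"rx":0,"ry":0,"rz":0,"grip":0.5}]' && python3 chk.py $L && 
python3 -m inch '[{"x":0.13,"y":-0.11,"z":0,"rx":0,"ry":0,"rz":0.04,"grip":0.5},{"x":0,"y":0,"z":0,"rx":0,"ry":0,"rz":0,"grip":0.5}]' && python3 chk.py $L && 
python3 -m inch '[{"x":0.13,"y":-0.11,"z":0,"rx":0,"ry":0,"rz":0.04,"grip":0.5},{"x":0,"y":0,"z":0,"rx":0,"ry":0,"rz":0,"grip":0.5}]' && python3 chk.py $L && 
python3 -m inch '[{"x":0.13,"y":-0.1,"z":0,"rx":0,"ry":0,"rz":0.04,"grip":0.5},{"x":0,"y":0,"z":0,"rx":0,"ry":0,"rz":0,"grip":0.5}]' && python3 chk.py $L && 
python3 -m inch '[{"x":0.14,"y":-0.1,"z":0,"rx":0,"ry":0,"rz":0.04,"grip":0.5},{"x":0,"y":0,"z":0,"rx":0,"ry":0,"rz":0,"grip":0.5}]' && python3 chk.py $L && 
python3 -m inch '[{"x":0.14,"y":-0.09,"z":0,"rx":0,"ry":0,"rz":0.04,"grip":0.5},{"x":0,"y":0,"z":0,"rx":0,"ry":0,"rz":0,"grip":0.5}]' && python3 chk.py $L && 
python3 -m inch '[{"x":0.14,"y":-0.09,"z":0,"rx":0,"ry":0,"rz":0.04,"grip":0.5},{"x":0,"y":0,"z":0,"rx":0,"ry":0,"rz":0,"grip":0.5}]' && python3 chk.py $L
python3 -c '
from h import *
c=look("w7"); print(meas(c,cv2.imread("pics/w7.png")))'
```

```text
clock: 6.17
tool_pos: [0.5702, -0.0335, 0.1252]
tcp_rot: [-2.902, 1.2, 0.007]
ft_force: [-3.8, 4.1, 3.3]
opening: 0.0213
t 6.17 th 3.940 markeq 0.799 r 41.2 phi_err -0.012 Ft -5.6 Fr -0.3 Fz 3.3
clock: 6.33
tool_pos: [0.5714, -0.0347, 0.1252]
tcp_rot: [-2.925, 1.142, 0.007]
ft_force: [-4.3, 4.5, 2.2]
opening: 0.0215
t 6.33 th 3.979 markeq 0.838 r 41.3 phi_err -0.011 Ft -6.2 Fr -0.5 Fz 2.2
clock: 6.5
tool_pos: [0.5726, -0.0359, 0.1252]
tcp_rot: [-2.948, 1.083, 0.007]
ft_force: [-3.0, 3.3, 2.9]
opening: 0.0211
t 6.50 th 4.020 markeq 0.878 r 41.4 phi_err -0.012 Ft -4.4 Fr -0.6 Fz 2.9
clock: 6.67
tool_pos: [0.5738, -0.037, 0.1252]
tcp_rot: [-2.969, 1.024, 0.007]
ft_force: [-3.6, 3.9, 3.4]
opening: 0.0214
t 6.67 th 4.061 markeq 0.919 r 41.5 phi_err -0.013 Ft -5.2 Fr -0.9 Fz 3.4
clock: 6.83
tool_pos: [0.575, -0.0381, 0.1252]
tcp_rot: [-2.989, 0.965, 0.007]
ft_force: [-3.7, 3.5, 3.2]
opening: 0.0215
t 6.83 th 4.100 markeq 0.958 r 41.7 phi_err -0.012 Ft -5.1 Fr -0.7 Fz 3.2
clock: 7.0
tool_pos: [0.5763, -0.0393, 0.1251]
tcp_rot: [-3.007, 0.905, 0.008]
ft_force: [-4.6, 3.2, 3.2]
opening: 0.0214
t 7.00 th 4.141 markeq 1.000 r 41.9 phi_err -0.013 Ft -5.6 Fr -0.2 Fz 3.2
clock: 7.17
tool_pos: [0.5776, -0.0403, 0.1251]
tcp_rot: [-3.025, 0.845, 0.008]
ft_force: [-4.6, 3.0, 3.4]
opening: 0.0216
t 7.17 th 4.180 markeq 1.039 r 42.1 phi_err -0.013 Ft -5.4 Fr -0.3 Fz 3.4
clock: 7.33
tool_pos: [0.5789, -0.0414, 0.1251]
tcp_rot: [-3.041, 0.784, 0.008]
ft_force: [-5.4, 2.1, 2.8]
opening: 0.0212
t 7.33 th 4.220 markeq 1.078 r 42.4 phi_err -0.012 Ft -5.7 Fr 0.7 Fz 2.8
[0.9838076372688767, 15.125, 0.28280031952115764, 15.333333333333334]
```

```bash
L=9
python3 -m inch '[{"x":0.15,"y":-0.08,"z":0,"rx":0,"ry":0,"rz":0.04,"grip":0.5},{"x":0,"y":0,"z":0,"rx":0,"ry":0,"rz":0,"grip":0.5}]' && python3 chk.py $L && 
python3 -m inch '[{"x":0.15,"y":-0.075,"z":0,"rx":0,"ry":0,"rz":0.04,"grip":0.5},{"x":0,"y":0,"z":0,"rx":0,"ry":0,"rz":0,"grip":0.5}]' && python3 chk.py $L && 
python3 -m inch '[{"x":0.15,"y":-0.07,"z":0,"rx":0,"ry":0,"rz":0.04,"grip":0.5},{"x":0,"y":0,"z":0,"rx":0,"ry":0,"rz":0,"grip":0.5}]' && python3 chk.py $L && 
python3 -m inch '[{"x":0.16,"y":-0.06,"z":0,"rx":0,"ry":0,"rz":0.04,"grip":0.5},{"x":0,"y":0,"z":0,"rx":0,"ry":0,"rz":0,"grip":0.5}]' && python3 chk.py $L && 
python3 -m inch '[{"x":0.16,"y":-0.05,"z":0,"rx":0,"ry":0,"rz":0.04,"grip":0.5},{"x":0,"y":0,"z":0,"rx":0,"ry":0,"rz":0,"grip":0.5}]' && python3 chk.py $L && 
python3 -m inch '[{"x":0.16,"y":-0.045,"z":0,"rx":0,"ry":0,"rz":0.04,"grip":0.5},{"x":0,"y":0,"z":0,"rx":0,"ry":0,"rz":0,"grip":0.5}]' && python3 chk.py $L && 
python3 -m inch '[{"x":0.165,"y":-0.04,"z":0,"rx":0,"ry":0,"rz":0.04,"grip":0.5},{"x":0,"y":0,"z":0,"rx":0,"ry":0,"rz":0,"grip":0.5}]' && python3 chk.py $L && 
python3 -m inch '[{"x":0.165,"y":-0.03,"z":0,"rx":0,"ry":0,"rz":0.04,"grip":0.5},{"x":0,"y":0,"z":0,"rx":0,"ry":0,"rz":0,"grip":0.5}]' && python3 chk.py $L
python3 -c '
from h import *
c=look("w8"); print(meas(c,cv2.imread("pics/w8.png")))'
```

```text
clock: 7.55
tool_pos: [0.5803, -0.0424, 0.1251]
tcp_rot: [-3.057, 0.724, 0.008]
ft_force: [-5.1, 2.4, 3.8]
opening: 0.0213
t 7.55 th 4.260 markeq 1.118 r 42.7 phi_err -0.013 Ft -5.6 Fr 0.1 Fz 3.8
clock: 7.72
tool_pos: [0.5818, -0.0433, 0.1251]
tcp_rot: [-3.071, 0.662, 0.008]
ft_force: [-4.6, 2.2, 4.0]
opening: 0.0215
t 7.72 th 4.299 markeq 1.158 r 42.9 phi_err -0.012 Ft -5.1 Fr -0.1 Fz 4.0
clock: 7.88
tool_pos: [0.5829, -0.0441, 0.125]
tcp_rot: [-3.083, 0.601, 0.01]
ft_force: [-5.6, 2.7, 4.1]
opening: 0.0214
t 7.88 th 4.331 markeq 1.190 r 43.2 phi_err -0.004 Ft -6.2 Fr -0.4 Fz 4.1
clock: 8.05
tool_pos: [0.5836, -0.0444, 0.1249]
tcp_rot: [-3.095, 0.539, 0.013]
ft_force: [-6.8, 2.2, 6.2]
opening: 0.021
t 8.05 th 4.349 markeq 1.207 r 43.3 phi_err 0.019 Ft -7.2 Fr 0.4 Fz 6.2
clock: 8.22
tool_pos: [0.5842, -0.0447, 0.1247]
tcp_rot: [-3.105, 0.477, 0.017]
ft_force: [-10.1, 3.6, 7.4]
opening: 0.0215
t 8.22 th 4.365 markeq 1.223 r 43.3 phi_err 0.043 Ft -10.7 Fr 0.1 Fz 7.4
[1.0976736885746232, 16.833333333333332, 0.28369462072463675, 16.0]
```

The stop was touched lightly (10.7 N) at mark 1.10, 0.81 rad past the index, so the play should be about 0.6 rad. Now I'll reverse clockwise.

```bash

python3 -m inch '[{"x":-0.2,"y":0.07,"z":0,"rx":0,"ry":0,"rz":-0.055,"grip":0.5},{"x":-0.2,"y":0.075,"z":0,"rx":0,"ry":0,"rz":-0.055,"grip":0.5},{"x":-0.19,"y":0.08,"z":0,"rx":0,"ry":0,"rz":-0.055,"grip":0.5}]' && python3 chk.py 9 
python3 -m inch '[{"x":-0.19,"y":0.09,"z":0,"rx":0,"ry":0,"rz":-0.05,"grip":0.5},{"x":-0.185,"y":0.1,"z":0,"rx":0,"ry":0,"rz":-0.05,"grip":0.5},{"x":-0.18,"y":0.11,"z":0,"rx":0,"ry":0,"rz":-0.05,"grip":0.5}]' && python3 chk.py 9 &&
python3 -m inch '[{"x":-0.175,"y":0.12,"z":0,"rx":0,"ry":0,"rz":-0.05,"grip":0.5},{"x":-0.17,"y":0.125,"z":0,"rx":0,"ry":0,"rz":-0.05,"grip":0.5}]' && python3 chk.py 9 &&
python3 -m inch '[{"x":-0.16,"y":0.13,"z":0,"rx":0,"ry":0,"rz":-0.05,"grip":0.5},{"x":-0.155,"y":0.135,"z":0,"rx":0,"ry":0,"rz":-0.05,"grip":0.5}]' && python3 chk.py 9
python3 -c '
from h import *
c=look("w9"); print(meas(c,cv2.imread("pics/w9.png")))'
```

```text
clock: 8.52
tool_pos: [0.5812, -0.0436, 0.1251]
tcp_rot: [3.053, -0.738, -0.005]
ft_force: [-1.6, -0.9, 1.1]
opening: 0.0213
t 8.52 th 4.289 markeq 1.147 r 43.4 phi_err -0.051 Ft -1.1 Fr 1.4 Fz 1.1
clock: 8.77
tool_pos: [0.577, -0.0411, 0.1254]
tcp_rot: [2.99, -0.965, 0.0]
ft_force: [0.3, 0.3, -0.0]
opening: 0.0217
t 8.77 th 4.178 markeq 1.036 r 43.1 phi_err -0.089 Ft 0.1 Fr -0.4 Fz -0.0
clock: 8.93
tool_pos: [0.5738, -0.0388, 0.1254]
tcp_rot: [2.938, -1.113, 0.001]
ft_force: [1.3, -0.4, -0.4]
opening: 0.0212
t 8.93 th 4.086 markeq 0.945 r 43.0 phi_err -0.098 Ft 1.3 Fr -0.4 Fz -0.4
clock: 9.1
tool_pos: [0.5707, -0.0362, 0.1254]
tcp_rot: [2.878, -1.259, 0.001]
ft_force: [0.6, -0.5, -1.0]
opening: 0.0214
t 9.10 th 3.991 markeq 0.850 r 42.9 phi_err -0.104 Ft 0.8 Fr -0.0 Fz -1.0
[0.9211645570103714, 13.875, 0.2736821891598763, 17.666666666666668]
```

```bash

python3 -m inch '[{"x":-0.15,"y":0.14,"z":0,"rx":0,"ry":0,"rz":-0.04,"grip":0.5},{"x":-0.145,"y":0.15,"z":0,"rx":0,"ry":0,"rz":-0.04,"grip":0.5}]' && python3 chk.py 9 && 
python3 -m inch '[{"x":-0.135,"y":0.16,"z":0,"rx":0,"ry":0,"rz":-0.045,"grip":0.5},{"x":-0.13,"y":0.165,"z":0,"rx":0,"ry":0,"rz":-0.045,"grip":0.5}]' && python3 chk.py 9 && 
python3 -m inch '[{"x":-0.12,"y":0.17,"z":0,"rx":0,"ry":0,"rz":-0.045,"grip":0.5},{"x":-0.11,"y":0.175,"z":0,"rx":0,"ry":0,"rz":-0.045,"grip":0.5}]' && python3 chk.py 9 && python3 -c '
from h import *
c=look("w10"); print(meas(c,cv2.imread("pics/w10.png")))' &&
python3 -m inch '[{"x":-0.1,"y":0.18,"z":0,"rx":0,"ry":0,"rz":-0.05,"grip":0.5},{"x":0,"y":0,"z":0,"rx":0,"ry":0,"rz":0,"grip":0.5}]' && python3 chk.py 9
python3 -c '
from h import *
c=look("w11"); print(meas(c,cv2.imread("pics/w11.png")))'
```

```text
clock: 9.32
tool_pos: [0.5678, -0.0334, 0.1254]
tcp_rot: [2.827, -1.37, 0.001]
ft_force: [-0.4, -1.4, 0.7]
opening: 0.021
t 9.32 th 3.897 markeq 0.755 r 42.9 phi_err -0.087 Ft 0.8 Fr 1.2 Fz 0.7
clock: 9.48
tool_pos: [0.565, -0.0302, 0.1254]
tcp_rot: [2.762, -1.496, 0.001]
ft_force: [-0.1, -0.7, -0.1]
opening: 0.0213
t 9.48 th 3.797 markeq 0.656 r 42.9 phi_err -0.078 Ft 0.5 Fr 0.5 Fz -0.1
clock: 9.65
tool_pos: [0.5627, -0.0267, 0.1254]
tcp_rot: [2.692, -1.619, 0.001]
ft_force: [1.2, -0.3, -0.1]
opening: 0.0213
t 9.65 th 3.700 markeq 0.559 r 42.8 phi_err -0.071 Ft 0.9 Fr -0.8 Fz -0.1
[0.6196079748239457, 13.0, 0.2731050778961052, 17.666666666666668]
clock: 9.87
tool_pos: [0.5616, -0.0244, 0.1253]
tcp_rot: [2.653, -1.682, -0.0]
ft_force: [-0.4, 0.2, -0.0]
opening: 0.0214
t 9.87 th 3.640 markeq 0.499 r 42.6 phi_err -0.058 Ft -0.4 Fr 0.3 Fz -0.0
[0.5537619858985471, 12.916666666666666, 0.27922794632916476, 16.666666666666668]
```

```bash

python3 -m inch '[{"x":-0.08,"y":0.15,"z":0,"rx":0,"ry":0,"rz":-0.035,"grip":0.5},{"x":0,"y":0,"z":0,"rx":0,"ry":0,"rz":0,"grip":0.5}]' && python3 chk.py 9 &&
python3 -m inch '[{"x":-0.075,"y":0.15,"z":0,"rx":0,"ry":0,"rz":-0.035,"grip":0.5},{"x":0,"y":0,"z":0,"rx":0,"ry":0,"rz":0,"grip":0.5}]' && python3 chk.py 9 &&
python3 -m inch '[{"x":-0.07,"y":0.155,"z":0,"rx":0,"ry":0,"rz":-0.035,"grip":0.5},{"x":0,"y":0,"z":0,"rx":0,"ry":0,"rz":0,"grip":0.5}]' && python3 chk.py 9 &&
python3 -m inch '[{"x":-0.065,"y":0.155,"z":0,"rx":0,"ry":0,"rz":-0.035,"grip":0.5},{"x":0,"y":0,"z":0,"rx":0,"ry":0,"rz":0,"grip":0.5}]' && python3 chk.py 9
python3 -c '
from h import *
c=look("w12"); print(meas(c,cv2.imread("pics/w12.png")))'
```

```text
clock: 10.08
tool_pos: [0.5609, -0.023, 0.1253]
tcp_rot: [2.624, -1.727, 0.0]
ft_force: [-0.2, -0.9, 0.9]
opening: 0.0211
t 10.08 th 3.605 markeq 0.463 r 42.6 phi_err -0.057 Ft 0.7 Fr 0.6 Fz 0.9
clock: 10.25
tool_pos: [0.5601, -0.0216, 0.1253]
tcp_rot: [2.594, -1.773, 0.0]
ft_force: [0.6, -0.2, -0.1]
opening: 0.0215
t 10.25 th 3.566 markeq 0.424 r 42.7 phi_err -0.053 Ft 0.5 Fr -0.5 Fz -0.1
clock: 10.42
tool_pos: [0.5598, -0.0208, 0.1255]
tcp_rot: [2.562, -1.818, 0.002]
ft_force: [0.6, -2.2, -1.4]
opening: 0.0214
t 10.42 th 3.547 markeq 0.405 r 42.6 phi_err -0.068 Ft 2.3 Fr 0.4 Fz -1.4
clock: 10.58
tool_pos: [0.5593, -0.0201, 0.1255]
tcp_rot: [2.529, -1.863, 0.003]
ft_force: [1.7, -3.9, -0.1]
opening: 0.0214
t 10.58 th 3.526 markeq 0.385 r 42.8 phi_err -0.084 Ft 4.2 Fr -0.1 Fz -0.1
[0.4724025526321535, 12.666666666666666, 0.27789286550023384, 17.11111111111111]
```

```bash

python3 -m inch '[{"x":-0.06,"y":0.155,"z":0,"rx":0,"ry":0,"rz":-0.03,"grip":0.5},{"x":0,"y":0,"z":0,"rx":0,"ry":0,"rz":0,"grip":0.5}]' && python3 chk.py 10 &&
python3 -m inch '[{"x":-0.06,"y":0.155,"z":0,"rx":0,"ry":0,"rz":-0.03,"grip":0.5},{"x":0,"y":0,"z":0,"rx":0,"ry":0,"rz":0,"grip":0.5}]' && python3 chk.py 10 &&
python3 -m inch '[{"x":-0.05,"y":0.155,"z":0,"rx":0,"ry":0,"rz":-0.03,"grip":0.5},{"x":0,"y":0,"z":0,"rx":0,"ry":0,"rz":0,"grip":0.5}]' && python3 chk.py 10 &&
python3 -m inch '[{"x":-0.05,"y":0.155,"z":0,"rx":0,"ry":0,"rz":-0.03,"grip":0.5},{"x":0,"y":0,"z":0,"rx":0,"ry":0,"rz":0,"grip":0.5}]' && python3 chk.py 10
python3 -c '
from h import *
c=look("w13"); print(meas(c,cv2.imread("pics/w13.png")))'
```

```text
clock: 10.8
tool_pos: [0.5585, -0.0188, 0.1255]
tcp_rot: [2.5, -1.901, 0.003]
ft_force: [1.3, -5.5, -0.0]
opening: 0.0213
t 10.80 th 3.492 markeq 0.351 r 43.1 phi_err -0.080 Ft 5.6 Fr 0.7 Fz -0.0
clock: 10.97
tool_pos: [0.5578, -0.0174, 0.1255]
tcp_rot: [2.471, -1.938, 0.003]
ft_force: [1.4, -5.1, 0.9]
opening: 0.0213
t 10.97 th 3.456 markeq 0.314 r 43.3 phi_err -0.074 Ft 5.3 Fr 0.2 Fz 0.9
clock: 11.13
tool_pos: [0.5572, -0.0159, 0.1255]
tcp_rot: [2.441, -1.975, 0.003]
ft_force: [0.9, -6.7, -0.5]
opening: 0.0212
t 11.13 th 3.419 markeq 0.277 r 43.4 phi_err -0.067 Ft 6.7 Fr 1.0 Fz -0.5
clock: 11.3
tool_pos: [0.5567, -0.0143, 0.1255]
tcp_rot: [2.411, -2.011, 0.003]
ft_force: [1.1, -5.6, 1.1]
opening: 0.0216
t 11.30 th 3.381 markeq 0.240 r 43.6 phi_err -0.059 Ft 5.7 Fr 0.3 Fz 1.1
[0.33512571125965723, 13.833333333333334, 0.27740867581609757, 18.77777777777778]
```

View pics/w13.png

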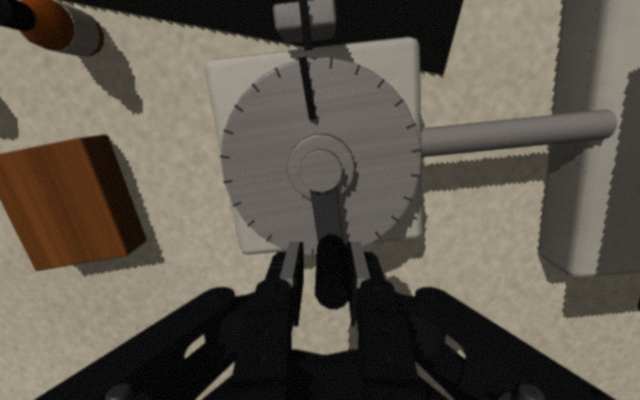

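The mark, (302,60)-(313,118), is still slightly anticlockwise of the index at about (304,10). The play is taken up (5.7 N) and about 0.055 rad remains. I'll take a smaller step, then check in a rectified top view.

```bash

python3 -m inch '[{"x":-0.04,"y":0.16,"z":0,"rx":0,"ry":0,"rz":-0.03,"grip":0.5},{"x":0,"y":0,"z":0,"rx":0,"ry":0,"rz":0,"grip":0.5},{"x":0,"y":0,"z":0,"rx":0,"ry":0,"rz":0,"grip":0.5}]' && python3 chk.py 10
cat >> h.py <<'E'
def rect(cal,im,z,s=.00025,half=.09):
    n=int(2*half/s); g=np.arange(n)*s-half; GX,GY=np.meshgrid(g,-g)
    X=np.c_[AX[0]+GX.ravel(),AX[1]+GY.ravel(),np.full(GX.size,z)]
    p=cv2.projectPoints(X,cv2.Rodrigues(np.array(cal["R"]))[0],np.array(cal["t"],float).ravel(),np.array(cal["mtx"]),np.array(cal["dist"]))[0].reshape(n,n,2).astype(np.float32)
    return cv2.remap(im,p[...,0],p[...,1],cv2.INTER_LINEAR)
def axis(cal,im):
    g=cv2.GaussianBlur(cv2.cvtColor(rect(cal,im,.1),cv2.COLOR_BGR2GRAY),(0,0),2)
    c=cv2.HoughCircles(g,cv2.HOUGH_GRADIENT,1,500,param1=60,param2=15,minRadius=212,maxRadius=226)
    u,v,r=c[0,0]; return AX+np.array([u-360,360-v])*.00025, r*.25
def both(name):
    cal=dict(np.load(name+".npz")); im=cv2.imread(f"pics/{name}.png")
    a,r=axis(cal,im); m=meas(cal,im); m2=meas(cal,im,a)
    print(name,"axis",a.round(4),r,"| AX",round(m[0],3),round(m[2],3),"d",round(m[0]-m[2],3),"| own",round(m2[0],3),round(m2[2],3),"d",round(m2[0]-m2[2],3))
E
python3 -c '
from h import *
c=look("w14")
for n in ["w2","w3","w5","w6","w9","w12","w13","w14"]: both(n)
im=cv2.imread("pics/w14.png");r=rect(c,im,.1035)[160:460,340:720]
cv2.imwrite("pics/v14.png",cv2.resize(r,None,fx=2,fy=2))'
```

```text
clock: 11.6
tool_pos: [0.5562, -0.0128, 0.1254]
tcp_rot: [2.381, -2.046, 0.003]
ft_force: [0.6, -5.5, 1.1]
opening: 0.0213
t 11.60 th 3.345 markeq 0.203 r 43.7 phi_err -0.052 Ft 5.5 Fr 0.5 Fz 1.1Traceback (most recent call last):
  File "<string>", line 4, in <module>
    for n in ["w2","w3","w5","w6","w9","w12","w13","w14"]: both(n)
                                                           ~~~~^^^
  File "h.py", line 44, in both
    a,r=axis(cal,im); m=meas(cal,im); m2=meas(cal,im,a)
        ~~~~^^^^^^^^
  File "h.py", line 41, in axis
    u,v,r=c[0,0]; return AX+np.array([u-360,360-v])*.00025, r*.25
          ~^^^^^
TypeError: 'NoneType' object is not subscriptable
```

```bash
sed -i 's/param1=60,param2=15/param1=30,param2=5/' h.py
python3 -c '
from h import *
for n in ["w2","w3","w5","w6","w9","w12","w13","w14"]:
  try: both(n)
  except Exception as e: print(n,"fail")
c=dict(np.load("w14.npz"));print(meas(c,cv2.imread("pics/w14.png")))
im=cv2.imread("pics/w14.png");r=rect(c,im,.1035)[160:460,340:720]
cv2.imwrite("pics/v14.png",cv2.resize(r,None,fx=2,fy=2))'
```

```text
w2 axis [ 0.5986 -0.0036] 53.875 | AX -0.662 0.275 d -0.937 | own -0.664 0.269 d -0.932
w3 axis [ 0.5991 -0.0041] 53.85 | AX -0.662 0.272 d -0.934 | own -0.661 0.274 d -0.935
w5 axis [ 0.5994 -0.0039] 53.875 | AX 0.159 0.286 d -0.128 | own 0.158 0.286 d -0.129
w6 axis [ 0.5991 -0.0039] 53.875 | AX 0.628 0.287 d 0.341 | own 0.627 0.286 d 0.341
w9 axis [ 0.5994 -0.0036] 53.875 | AX 0.921 0.274 d 0.647 | own 0.923 0.27 d 0.652
w12 axis [ 0.5989 -0.0044] 54.15 | AX 0.472 0.278 d 0.195 | own 0.479 0.282 d 0.197
w13 axis [ 0.5989 -0.0039] 53.825 | AX 0.335 0.277 d 0.058 | own 0.331 0.275 d 0.056
w14 axis [ 0.5989 -0.0041] 54.15 | AX 0.295 0.277 d 0.018 | own 0.298 0.278 d 0.019
[0.29534727592994037, 13.583333333333334, 0.2769939915805037, 18.11111111111111]
```

View pics/v14.png

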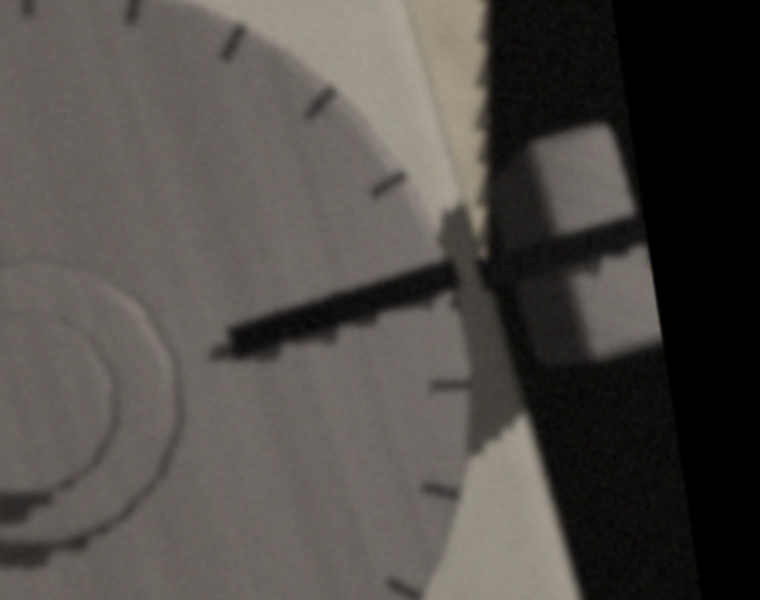

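In the rectified view the mark's centreline is about 1.5 mm anticlockwise of the index line at the bracket, which matches the measured +0.018 rad. One last nudge clockwise.

```bash

python3 -m inch '[{"x":-0.015,"y":0.075,"z":0,"rx":0,"ry":0,"rz":-0.015,"grip":0.5},{"x":0,"y":0,"z":0,"rx":0,"ry":0,"rz":0,"grip":0.5},{"x":0,"y":0,"z":0,"rx":0,"ry":0,"rz":0,"grip":0.5}]' && python3 chk.py 10
python3 -c '
from h import *
c=look("w15"); both("w15")'
```

```text
clock: 11.9
tool_pos: [0.556, -0.0121, 0.1254]
tcp_rot: [2.366, -2.064, 0.003]
ft_force: [0.5, -5.4, 0.7]
opening: 0.0216
t 11.90 th 3.329 markeq 0.187 r 43.7 phi_err -0.051 Ft 5.4 Fr 0.5 Fz 0.7
w15 axis [ 0.5996 -0.0039] 53.875 | AX 0.282 0.276 d 0.005 | own 0.283 0.278 d 0.005
```

```bash

python3 -m inch '[{"x":0,"y":0,"z":0,"rx":0,"ry":0,"rz":0,"grip":0.3},{"x":0,"y":0,"z":0,"rx":0,"ry":0,"rz":0,"grip":0},{"x":0,"y":0,"z":0,"rx":0,"ry":0,"rz":0,"grip":-0.3},{"x":0,"y":0,"z":0,"rx":0,"ry":0,"rz":0,"grip":-0.5},{"x":0,"y":0,"z":0,"rx":0,"ry":0,"rz":0,"grip":-0.5}]' && python3 chk.py 3
python3 -m inch '[{"x":0,"y":0,"z":1,"rx":0,"ry":0,"rz":0,"grip":-0.5},{"x":0,"y":0,"z":1.5,"rx":0,"ry":0,"rz":0,"grip":-0.5},{"x":0,"y":0,"z":1.5,"rx":0,"ry":0,"rz":0,"grip":-0.5},{"x":0,"y":0,"z":1.5,"rx":0,"ry":0,"rz":0,"grip":-0.5},{"x":0,"y":0,"z":1,"rx":0,"ry":0,"rz":0,"grip":-0.5},{"x":0,"y":0,"z":0.5,"rx":0,"ry":0,"rz":0,"grip":-0.5},{"x":0,"y":0,"z":0,"rx":0,"ry":0,"rz":0,"grip":-0.5},{"x":0,"y":0,"z":0,"rx":0,"ry":0,"rz":0,"grip":-0.5}]'
python3 -c '
from h import *
c=look("w16"); both("w16")
im=cv2.imread("pics/w16.png");r=rect(c,im,.1035)[160:460,340:720]
cv2.imwrite("pics/v16.png",np.vstack([cv2.resize(r,(480,379))[:270],cv2.resize(im,(480,300))]))'
```

```text
clock: 12.37
tool_pos: [0.5559, -0.0092, 0.1253]
tcp_rot: [-2.368, 2.065, 0.001]
ft_force: [0.3, -0.2, 0.6]
opening: 0.0642
t 12.37 th 3.263 markeq 0.121 r 43.4 phi_err 0.016 Ft 0.2 Fr -0.3 Fz 0.6
clock: 13.03
tool_pos: [0.5558, -0.0098, 0.1952]
tcp_rot: [2.367, -2.066, -0.0]
ft_force: [0.1, 0.2, 0.8]
opening: 0.064
w16 axis [ 0.5991 -0.0039] 54.125 | AX 0.288 0.278 d 0.01 | own 0.286 0.277 d 0.009
```

View pics/v16.png

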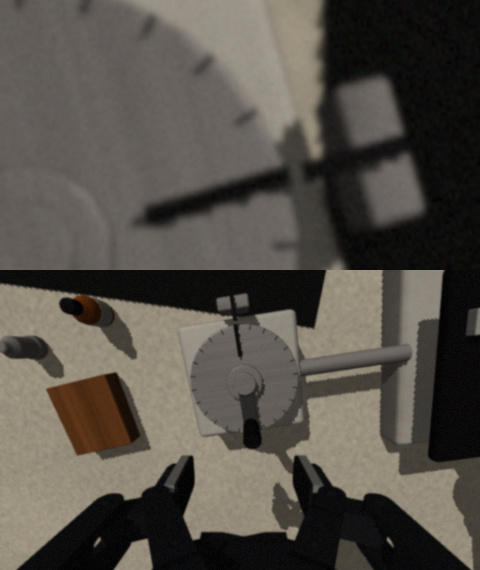

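The mark and index line up, the handle is free between the open fingers, the tips are 35 mm above it, and the bystanders are where they were. Handing in.

```bash
python3 -c '
from h import *
print(workorder.close_job())'
```

```text
the job is handed in; nothing more can be done
None
```

The job is handed in. The mark stands opposite the index with the play taken up clockwise, and the wheel has been let go.

- **Anticlockwise:** I loosely caged the crank handle and wound the wheel until the end stop was lightly felt. The force there was about 10.7 N (22 N is forcing), with the mark about 0.81 rad past the index.
- **Clockwise:** The wheel ran free at about 0.5–1 N for roughly 0.6 rad, which is the play. The 6 N drag returned about 0.2 rad before the index. I kept turning against 5.5 N of drag until the mark met the index, without running past it.
- **Last checks:** Before release the mark was about 0.005 rad anticlockwise of the index. After letting go it was about 0.01 rad, roughly 0.5 mm at the rim, and the change is within the measuring noise. The force at the tool read near zero.
- **Surroundings:** The fingers were open and 35 mm above the handle. The slide box, bottle and objective looked undisturbed. The robot clock stood at about 13 s of the 58 s allowed.
- **Failures:** My first move call was refused for missing row keys, and a slip in my force check broke one chain of moves. Neither moved anything unintended.

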